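# Seat the lens barrel in the sprung V-cradle at the lamp station

## Robot

A 6-joint arm with a two-finger parallel gripper is mounted at the origin on the work surface. World frame = base frame: x ahead of the robot, y to its left, z up, the work surface at z = 0. Lengths are in mm, angles in rad, forces in N, time in s.
With the tool pointing down it reaches from about 350 to 850 mm from the base axis. Payload 8.1 kg.
Tool frame: the origin (TCP) lies on the front face of the gripper's body, between the roots of the fingers; the fingertips stand 73 mm ahead of it and the grasp point (between the pads) lies 54 mm ahead of it (manip.grip_depth is the distance from the TCP to the grasp point, in mm); z points along the fingers, y is the line along which they close (so a half turn about z gives the same grasp; the last joint's range is limited). The gripper opens to 85 mm and grips with 20 to 120 N. Pads are 22 mm wide; open, the fingers measure 114 mm over their backs; the gripper's body (76 mm by 85 mm) begins 54 mm behind the grasp point. The pads swing forward as they close: fully open they stand 13 mm farther back than shut.
Start: joints at [1.177, 0.13, 1.488, -0, 1.523, -0.085], TCP at [182.328, 571.631, 303.892] pointing down, gripper open.
Joint ranges: [-2.96, 2.96], [-0.89, 2.26], [0.02, 2.5], [-1.34, 4.48], [0, 2.73], [-2.66, 2.66]. Speed limits (rad/s): [2.39, 2.39, 2.79, 3.14, 3.14, 3.14].

## Interface

Orientations are given as a unit quaternion [w, x, y, z].
In Python, from plant import monitor, snapshot, camera_info, workorder, manip gives the robot as it stands. The module is installed in compiled form; this text tells all that it offers.
- The arm moves only by the tool jog_arm, never from a script. Its argument "commands" is a list of rows, each an object of numbers: "dx", "dy", "dz": the shift along the tool's x, y, z in m; "rx", "ry", "rz": the turn, a rotation vector about the tool's x, y, z in rad; "claw": the finger opening in m, from 0 to 0.0854. A call has 1 to 5 rows; each row is the pose to reach, as a shift and turn from the pose commanded when the call began, along the tool's axes at that moment; what a row does not reach only later rows make up. A row lasts 1/10 s, in which the tool goes at most 50 mm and 8.59 degrees, less where a joint would pass 70% of its speed; a pose out of reach is approached as far as the arm can. A call with a gripper value outside its range is refused whole. The fingers move at their own pace and stop on an object; "newtons" is the grip in N (left out, the last holds). Time passes only in rows, so rows that repeat a pose let the fingers close. It gives the time, the measured TCP pose, the force, the opening and the grip force at its end, in the units of the state.
- monitor.observe(): the state, without advancing time (a new reading comes with each control period).
- snapshot(name): name is "scene" or "side" or "wrist"; returns the picture (480x640x3 uint8, red, green, blue); there is no depth.
- camera_info(name): a dict with "intrinsics" (3x3 intrinsics, pixels), "R" (3x3) and "t" (3): a world point X has camera coordinates R X + t. Camera axes: x right, y down, z forward; pixel columns grow to the right and rows downward; lengths in mm; the calibration is good to about 2 mm. A picture is of the moment at which its call begins: read the wrist's pose just before it. camera_info takes no time and is no camera call; for the wrist camera it gives the pose at the moment of the call.
- workorder.close_job(): hands the job in; it is judged then, once.
The state is a dict: "t": time; "joints": joint angles; "joint_velocities": joint speeds; "tau": joint torques, N m; "position": TCP position; "eef_rot": TCP orientation; "ft_force": force on the tool from outside, world axes, zero at the start; "wrist_torque": the same for the moment, N m; "finger_gap": finger opening in mm; "grip_force": force on a finger pad.
Only numpy, scipy, OpenCV 4.12 (cv2) and the standard library are available. Lean on these libraries where they do the work, as an engineer would, in place of code of your own. Each camera call takes 0.05 s, during which the arm holds its last target. There are 200 camera calls.

## Task

Slide the empty sled with the V-cradle along the bench, without lifting it, squarely into the white outline in front of the lamp. Then take the black lens barrel from its wooden rest, lay it lengthwise and centred in the V, and with the gripper press it down against both faces so that the sprung cradle sinks more than half of its travel, without ramming it. Finish while still holding it pressed down there, and leave the glassware, the bottles and the tin alone.

Things in the scene. Friction and masses are not known exactly. Their poses are not given: they have to be found in the camera images.
- station: Fixed lamp station: white outline painted flush on the blue bench, inside x = -98 to 53, y = -54 to 54 mm, lines 7 mm wide. Origin: on the bench, where the sled's origin belongs; x points to the lamp, along the outline's long side. White lamp house from x = 130 to 230 mm, 110 mm wide, 123 mm high; dark nozzle to x = 113 mm at 58 mm height.
- sled: Loose aluminium sled, about 0.7 kg: slippery-soled plate 10 mm thick, x = -95 to 50, y = -50 to 50 mm. Origin: underside, straight below the middle of the V-cradle. x is the V's direction and must point to the lamp. Orange upright grip tab at x = -75 mm, y = 0: 30 mm along x, 14 mm thick along y, from 10 to 50 mm above the bench; nothing stands beside it.
- tab (a point): Middle of the top of the orange grip tab on the sled, 75 mm behind its origin, 50 mm above the bench; it ends on the side away from the lamp.
- cradle (a joint): Sinking of the sprung steel V-cradle on the sled, in m: 0 up, 0.012 on its stop. The spring is preloaded: the weight of the barrel does not move it; about 1 N more starts it, then 0.7 N for each mm, about 9 N on the stop. It springs back when let go. The cradle also floats up to 3 mm sideways on soft springs (0.3 N per mm), centring itself under the barrel.
- seat (a point): On the cradle: where the middle of the barrel's axis lies when it is seated, 64 mm above the bench with the cradle up. It sinks with the cradle. Axes are the sled's. The 90-degree V is 60 mm long (30 mm either way along x), open upward; its cheeks end 12 mm below this point, 20 mm out to either side.
- cheek_left: The V's cheek on the sled's +y side, a 45-degree polished, slippery steel face. Its frame is the sled's, sinking with the cradle.
- cheek_right: The V's cheek on the sled's -y side, likewise.
- barrel: Loose black lens barrel with brass bands, a plain cylinder 40 mm in diameter and 90 mm long, 0.13 kg or so, alike at both ends. Origin: on the axis, half way along; x runs along the axis. It starts lying level in the wooden rest, its axis 40 mm above the bench.
- rest: Wooden rest fixed to the bench, 60 x 50 mm, with a V like the cradle's along its x axis, cheeks ending 12 mm below the barrel's axis. Origin: underside, middle.
- petri: Bystander, to be left alone: shallow open glass dish, 70 mm across, 16 mm tall. Origin: centre of its underside.
- amber: Bystander, to be left alone: amber glass bottle with green cap, 60 mm across, 130 mm tall. Origin: centre of its underside.
- beaker: Bystander, to be left alone: open clear beaker, 68 mm across, 85 mm tall. Origin: centre of its underside.
- tin: Bystander, to be left alone: closed brass-coloured tin, 80 mm across, 85 mm tall. Origin: centre of its underside.
- dropper: Bystander, to be left alone: small amber bottle with green cap, 36 mm across, 75 mm tall. Origin: centre of its underside.
There are look-alikes about, which are no part of the job. Leave any blue or turquoise look-alike of the barrel alone.

How it is judged (in metres and radians):
On the way:
1. the empty sled has been slid squarely into the outline and is at rest, the barrel still in its wooden rest (x of tab in the frame of station below 0 m and horizontal distance between sled and station below 0.012 m and angle between the x axis of sled and the x axis of station, either way round below 0.12 rad and linear speed of sled below 0.02 m/s and contact force between barrel and rest above 0.2 N), for 0.3 s.
At the end, for the whole second after the job is handed in: Sled within 14 mm and 0.14 rad of its place; barrel in the V within 0.12 rad, 15 mm along and 3 mm across and in height of the seat; over 2 N on each cheek and from the fingers; cradle sunk over 6 of its 12 mm; at rest, still held (x of tab in the frame of station below 0 m and horizontal distance between sled and station below 0.014 m and angle between the x axis of sled and the x axis of station, either way round below 0.14 rad and angle between the x axis of barrel and the x axis of sled, either way round below 0.12 rad and x of barrel in the frame of seat between -0.015 and 0.015 m and y of barrel in the frame of seat between -0.003 and 0.003 m and z of barrel in the frame of seat between -0.003 and 0.003 m and value of joint cradle above 0.006 m and contact force between barrel and cheek_left above 2 N and contact force between barrel and cheek_right above 2 N and contact force between the fingers and barrel above 2 N and linear speed of barrel below 0.02 m/s); the arm keeps its last pose, push and grip.
It fails at once if the sled is lifted or tipped off the bench (height (world z) of sled above 0.008 m or angle between sled's own z axis and vertical above 0.12 rad).
It fails at once if the barrel is rammed into the V (over 45 N on a cheek) (contact force between barrel and cheek_left above 45 N or contact force between barrel and cheek_right above 45 N).
It fails at once if a bystander is moved more than 25 mm (distance of any of petri, amber, beaker, tin, dropper from where it was at the start of the episode above 0.025 m).
It also fails if it takes over 67 s, if anything falls off the work surface, if the arm or the gripper's body presses on something with over 40 N, if the wrist force passes 120 N, or if a joint passes its speed limit or range.

## Working session

There is one attempt and no reset: what is moved stays moved. The work goes in short steps, Python scripts to look and compute and a tool call to move; the robot and the scene stay as the last step left them, time stands still between calls to the robot, and variables do not carry over. Pictures are saved under pics/ and viewed, at most 10 in all, crops included, and the job is handed in when it is done.

Besides the shell and the picture viewer there is one more tool, called after "Emit:" as name(argument=value, ...), one argument or row to a line, values as JSON. jog_arm: Moves the arm, as the interface text tells. Its arguments: {"type":"object","properties":{"commands":{"type":"array"},"newtons":{"type":"number"}},"required":["commands"]}

```bash
mkdir -p pics
python3 - <<'E'
from plant import monitor, snapshot, camera_info
import cv2,json
for n in("scene","side","wrist"):
    i=camera_info(n); print(n,{k:v.tolist() if hasattr(v,'tolist') else v for k,v in i.items()})
    cv2.imwrite(f"pics/{n}0.png",snapshot(n)[:,:,::-1])
print(monitor.observe())
E
```

```text
scene {'intrinsics': [[483.2152954425382, 0.0, 316.7513461740153], [0.0, 483.2152954425382, 232.49043655747317], [0.0, 0.0, 1.0]], 'R': [[0.8338610745286177, 0.5519736726993664, 0.0008792228117871562], [0.4397408331167944, -0.6633476119764569, -0.6054733234213382], [-0.3336221036977729, 0.5052672662382804, -0.7958651152000367]], 't': [-430.399499890907, -168.64389324432832, 1467.9851426677162]}
side {'intrinsics': [[448.7088263011928, 0.0, 318.46071822683217], [0.0, 448.7088263011928, 233.5923130176419], [0.0, 0.0, 1.0]], 'R': [[-0.9845959517192764, -0.1747508095306283, -0.005741639696335286], [-0.12407458307645389, 0.7214550378878807, -0.6812548173338672], [0.12319216571039172, -0.6700483436846826, -0.73202384348667]], 't': [479.7392680086362, 113.49775478625092, 919.0066924349064]}
wrist {'intrinsics': [[390.40962929794125, 0.0, 321.5756959847475], [0.0, 390.40962929794125, 237.30137528564768], [0.0, 0.0, 1.0]], 'R': [[0.3014709172954879, 0.9534728999339329, -0.002171431922789579], [0.9104660759643677, -0.28719516602468126, 0.29760789829926204], [0.2831374410830634, -0.09169714119662675, -0.9546857198855039]], 't': [-599.7023913688641, -39.28989509383644, 379.59635201674024]}
{'t': 0.15, 'joints': array([ 1.17660787e+00,  1.30990547e-01,  1.48903946e+00,  1.06469870e-05,
        1.52299173e+00, -8.54298694e-02]), 'joint_velocities': array([-0.00033567, -0.00074556, -0.00140601,  0.00106982,  0.00075768,
       -0.00081104]), 'tau': array([ 1.14456874e-03, -5.70057714e+01, -5.01161814e+01, -1.09045757e-04,
        9.50215937e-03, -5.34471701e-05]), 'position': array([182.19543667, 571.33332643, 303.07794814]), 'eef_rot': array([-1.74881020e-04,  1.53767020e-01,  9.88106873e-01, -6.92830832e-04]), 'ft_force': array([0.4408259 , 0.13045273, 0.72096719]), 'wrist_torque': array([-0.00524661,  0.06320025,  0.02341546]), 'grip_force': 0.0, 'finger_gap': 85.49196636858291}
```

View pics/scene0.png

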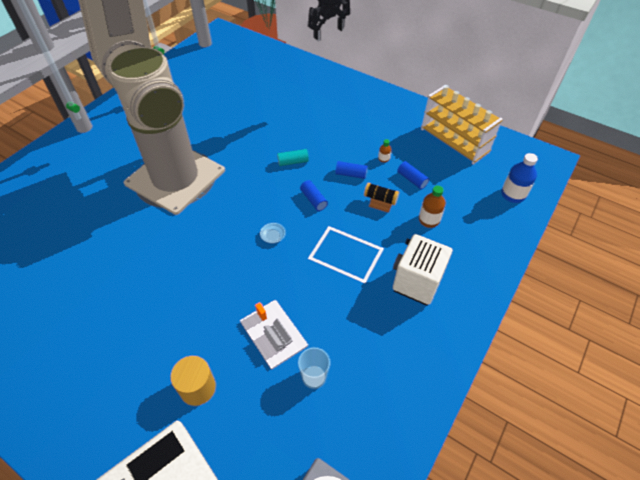

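View pics/side0.png

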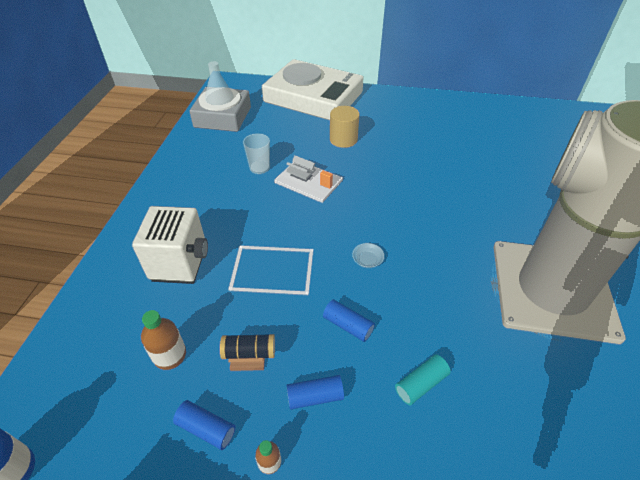

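```bash
cat > h.py <<'E'
import numpy as np,cv2
from plant import camera_info
def P(n,ci=None):
    c=ci or camera_info(n);return np.array(c["intrinsics"])@np.c_[np.array(c["R"]),np.array(c["t"])]
def proj(n,X):
    p=P(n)@np.append(X,1);return p[:2]/p[2]
def onz(n,uv,z):
    p=P(n);H=np.c_[p[:,0],p[:,1],p[:,2]*z+p[:,3]];q=np.linalg.solve(H,[*uv,1]);return q[:2]/q[2]
def rect(n,img,z,x0,x1,y0,y1,s):
    # output: col = (x-x0)*s, row=(y1-y)*s
    p=P(n);H=np.c_[p[:,0],p[:,1],p[:,2]*z+p[:,3]]
    A=np.array([[1/s,0,x0],[0,-1/s,y1],[0,0,1]])
    return cv2.warpPerspective(img,H@A,(int((x1-x0)*s),int((y1-y0)*s)),flags=cv2.INTER_LINEAR|cv2.WARP_INVERSE_MAP)
E
python3 - <<'E'
from h import *
for n,cs in(("scene",[(330,229),(383,247),(364,280),(310,258)]),("side",[(236,247),(313,249),(308,293),(230,291)])):
    print(n,[onz(n,c,0).round() for c in cs])
for n,c,t in(("scene",(380,196),(261,306)),("side",(247,347),(326,174))): print(onz(n,c,55),onz(n,t,50))
for n,z in(("scene",0),("side",0)): 
    im=cv2.imread(f"pics/{n}0.png"); 
    r=[rect(n,im,zz,300,850,-350,350,.85) for zz in (0,)]
    cv2.imwrite(f"pics/r_{n}.png",r[0])
a=cv2.imread("pics/r_scene.png");b=cv2.imread("pics/r_side.png");cv2.imwrite("pics/r.png",np.hstack([a,b])[:, :])
print(a.shape)
E
```

```text
scene [array([500.,  92.]), array([653., 119.]), array([662.,   0.]), array([508., -20.])]
side [array([674.,   0.]), array([504., -23.]), array([492.,  95.]), array([651., 118.])]
[575.25754375 230.45258091] [ 507.35200344 -226.05654407]
[565.29527823 262.46732762] [ 508.08144634 -224.35733616]
(595, 467, 3)
```

Run:
```python
from h import *
outs=[]
for n in("scene","side"):
    im=cv2.imread(f"pics/{n}0.png")
    # outline
    r=rect(n,im,0,450,720,-70,170,2); m=((r.min(2)>170)).astype(np.uint8)
    cs,_=cv2.findContours(m,cv2.RETR_EXTERNAL,cv2.CHAIN_APPROX_NONE)
    for c in sorted(cs,key=cv2.contourArea)[-2:]:
        (cx,cy),(w,h),a=cv2.minAreaRect(c); bx=cv2.boxPoints(((cx,cy),(w,h),a)); 
        print(n,"outline",450+cx/2,170-cy/2,w/2,h/2,a, cv2.contourArea(c)/4)
    # tab
    hsv=cv2.cvtColor(im,cv2.COLOR_BGR2HSV)
    q=rect(n,im,10,440,680,-380,-180,1.6); outs.append(q)
    q2=rect(n,im,52,500,650,150,330,1.6); outs.append(cv2.resize(q2,(288,320)))
cv2.imwrite("pics/m.png",np.vstack([np.hstack(outs[:2]),np.hstack(outs[2:])]) if 0 else cv2.resize(np.hstack([outs[0],outs[2]]),None,fx=1.04,fy=1.04))
b=[cv2.resize(cv2.imread("pics/scene0.png")[150:240,330:450],None,fx=3.2,fy=3.2,interpolation=2),cv2.resize(cv2.imread("pics/side0.png")[300:390,190:310],None,fx=3.2,fy=3.2,interpolation=2)]
t=cv2.imread("pics/m.png");b=np.hstack(b);b=cv2.resize(b,(t.shape[1],int(b.shape[0]*t.shape[1]/b.shape[1])));o=np.vstack([t,b]);print(o.shape)
cv2.imwrite("pics/m.png",o[:600,:800])
```

```text
scene outline 713.2499694824219 128.75000762939453 82.49998474121094 12.499998092651367 90.0 723.875
scene outline 578.6704864501953 46.39892578125 124.30884552001953 166.94053649902344 83.92195892333984 20329.625
side outline 580.2356262207031 46.13335418701172 122.74420928955078 165.24813842773438 83.83953857421875 19821.75
(632, 799, 3)
```

View pics/m.png

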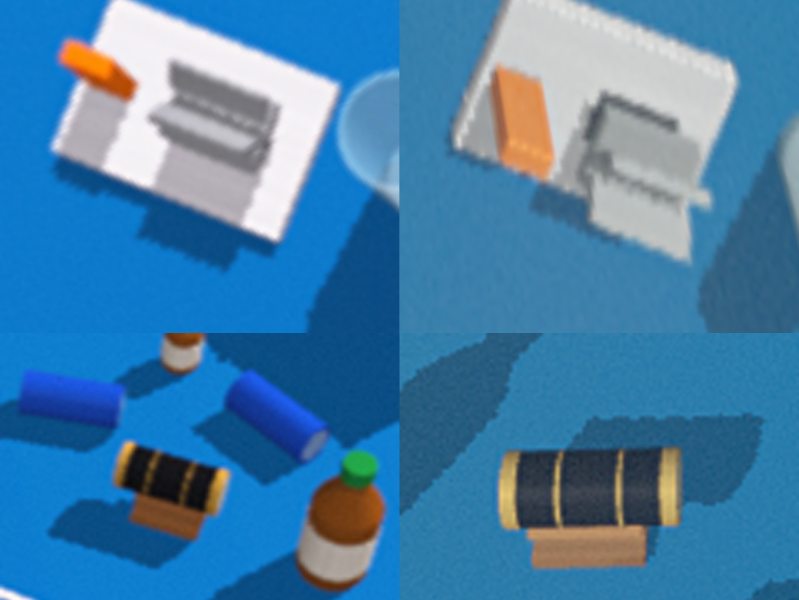

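```bash
cat >> h.py <<'E'
from scipy.optimize import least_squares
def rectfit(pts,L,W,x0):
    def res(p):
        c,s=np.cos(p[2]),np.sin(p[2]);d=pts-p[:2];q=np.abs(np.c_[d@[c,s],d@[-s,c]])-[L/2,W/2]
        return np.where((q>0).all(1),np.hypot(*q.T),q.max(1))
    r=least_squares(res,x0,loss='soft_l1',f_scale=1.0);return r.x,np.median(abs(res(r.x)))
def contour(n,im,z,box,cond):
    x0,x1,y0,y1=box;r=rect(n,im,z,x0,x1,y0,y1,3).astype(int);m=cond(r).astype(np.uint8)
    cs,_=cv2.findContours(m,cv2.RETR_EXTERNAL,cv2.CHAIN_APPROX_NONE);c=max(cs,key=cv2.contourArea)[:,0]/3.
    return np.c_[x0+c[:,0],y1-c[:,1]]
def white(r): return (r[...,0]-r[...,2]<60)&(r.min(2)>70)
def org(p,d=22.5): return p[0]+d*np.cos(p[2]),p[1]+d*np.sin(p[2])
E
python3 - <<'E'
from h import *
I={n:cv2.imread(f"pics/{n}0.png") for n in("scene","side")}
for n in I:
    p,e=rectfit(contour(n,I[n],0,(470,690,-45,145),lambda r:r.min(2)>150),165,122,[579,46,.12]);print(n,"station",org(p),p[2],e)
    p,e=rectfit(contour(n,I[n],10,(450,665,-340,-160),lambda r:(r.min(2)>150)),145,100,[557,-252,-.36]);print(n,"sled",org(p),p[2],e,"tab",org(p,22.5-75))
# tab centroid
M={}
for n in I:
    h=cv2.cvtColor(I[n],cv2.COLOR_BGR2HSV);m=(h[...,0]<14)&(h[...,1]>200)&(h[...,2]>150)
    b={"scene":(250,275,295,325),"side":(315,338,165,192)}[n];k=np.zeros_like(m);k[b[2]:b[3],b[0]:b[1]]=m[b[2]:b[3],b[0]:b[1]]
    print(n,"tab mask",k.sum(),np.argwhere(k).mean(0)[::-1], "on z30",onz(n,np.argwhere(k).mean(0)[::-1],30))
    b={"scene":(360,402,178,212),"side":(215,280,328,364)}[n];f=I[n].astype(int)
    m=(f[...,0]-f[...,2]<45)&~((f[...,2]>90)&(f[...,2]>f[...,1]*1.45))
    k=np.zeros(m.shape,np.uint8);k[b[2]:b[3],b[0]:b[1]]=m[b[2]:b[3],b[0]:b[1]];k=cv2.morphologyEx(k,cv2.MORPH_OPEN,np.ones((2,2)))
    c=max(cv2.findContours(k,0,1)[0],key=cv2.contourArea);M[n]=cv2.convexHull(c);print(n,cv2.minAreaRect(c))
def feat(n,h):
    m=cv2.moments(np.float32(h).reshape(-1,1,2));a=.5*np.arctan2(2*m['mu11'],m['mu20']-m['mu02']);return [m['m10']/m['m00'],m['m01']/m['m00'],30*np.sin(a),30*np.cos(a)]
t=np.linspace(0,2*np.pi,24)
def cyl(p):
    c,s=np.cos(p[3]),np.sin(p[3]);return [np.array([p[0]+u*45*c-20*np.cos(a)*s,p[1]+u*45*s+20*np.cos(a)*c,p[2]+20*np.sin(a)]) for u in(-1,1) for a in t]
def res(p):
    o=[]
    for n in M:
        q=np.float32([proj(n,X) for X in cyl(p)]);d=np.array(feat(n,cv2.convexHull(q)))-feat(n,M[n]);o+=list(d)
    return o
r=least_squares(res,[570,245,40,.0]);print("barrel",r.x,np.round(r.fun,2))
for n in M:
    print(n,[cv2.minAreaRect(np.float32([proj(n,X) for X in cyl(r.x)]))])
for nm,sc,sd,z in(("petri",(273,234),(368,256),8),("dropper",(385,154),(268,458),35),("amber",(432,210),(165,343),60),("beaker",(314,368),(258,153),42),("tin",(193,380),(344,126),42)):
    print(nm,onz("scene",sc,z).round(),onz("side",sd,z).round())
for sc,sd in(((314,195),(349,320)),((351,170),(315,391)),((413,175),(205,424))): print("blue",onz("scene",sc,20).round(),onz("side",sd,20).round())
E
```

```text
scene station (np.float64(601.0202468226216), np.float64(48.685361016497275)) 0.10501892998220551 0.9328807107201058
scene sled (np.float64(579.64789513867), np.float64(-258.96938106190606)) -0.3849597960933465 0.3970455948526922 tab (np.float64(510.13688032352206), np.float64(-230.8052403974321))
side station (np.float64(602.602409627522), np.float64(48.53969214815986)) 0.10514373736856086 0.20590109804299672
side sled (np.float64(581.4203219121327), np.float64(-247.54571604499608)) -0.36716082909238845 7.03142480002106 tab (np.float64(511.4190513209848), np.float64(-220.6231954418861))
scene tab mask 48 [261.0625     313.66666667] on z30 [ 511.892885   -234.71044164]
scene ((381.6321105957031, 194.5377197265625), (33.65333557128906, 14.422857284545898), 15.945395469665527)
side tab mask 0 [nan nan] on z30 [nan nan]
side ((248.0, 349.5), (29.0, 54.0), 90.0)
barrel [5.71567236e+02 2.44164071e+02 4.06427592e+01 3.19313824e-02] [-1.18  1.38  3.56 -1.3  -1.01 -7.92  4.57 -0.21]
scene [((380.601318359375, 195.86167907714844), (34.332332611083984, 14.345458984375), 23.54665756225586)]
side [((246.9701690673828, 341.2278747558594), (54.94908142089844, 23.3280029296875), 7.493705749511719)]
petri [382. -15.] [381. -17.]
dropper [498. 406.] [488. 424.]
amber [719. 260.] [705. 282.]
beaker [ 695. -281.] [ 698. -288.]
tin [ 491. -447.] [ 494. -448.]
blue [402. 158.] [401. 157.]
blue [439. 303.] [439. 304.]
blue [605. 388.] [603. 388.]<stdin>:11: RuntimeWarning: Mean of empty slice.
  ret = um.true_divide(
```

```bash
cat >> h.py <<'E'
from scipy.spatial.transform import Rotation as Ro
def go(x,y,z,yaw):
    """shift/turn in tool axes to put TCP at x,y,z pointing down, tool -x at world angle yaw"""
    from plant import monitor
    o=monitor.observe();w,a,b,c=o["eef_rot"];R=Ro.from_quat([a,b,c,w])
    G=Ro.from_matrix(np.array([[-np.cos(yaw),-np.sin(yaw),0],[-np.sin(yaw),np.cos(yaw),0],[0,0,-1.]]).T.T)
    T=np.array([[-np.cos(yaw),-np.sin(yaw),0],[-np.sin(yaw),np.cos(yaw),0],[0,0,-1.]])
    T=Ro.from_matrix(T)
    d=R.inv().apply(np.array([x,y,z])-o["position"])/1000;r=(R.inv()*T).as_rotvec()
    m=-R.as_matrix()[:,0];print("t %.2f pos %s yaw %.4f | d %s r %s | j %s gap %.1f f %s"%(o["t"],o["position"].round(1),np.arctan2(m[1],m[0]),d.round(4),r.round(4),o["joints"].round(2),o["finger_gap"],o["ft_force"].round(1)))
E
sed -i '/G=Ro/d' h.py
python3 -c "
from h import *
go(510,-231,230,-.385)"
```

```text
t 0.15 pos [182.2 571.3 303.1] yaw -0.3088 | d [-0.5561 -0.6647  0.074 ] r [-0.0014 -0.0001  0.0762] | j [ 1.18  0.13  1.49  0.    1.52 -0.09] gap 85.5 f [0.4 0.1 0.7]
```

Emit:
jog_arm(
  commands=[
    {"dx": -0.02,"dy": -0.025},
    {"dx": -0.045,"dy": -0.06},
    {"dx": -0.075,"dy": -0.09},
    {"dx": -0.105,"dy": -0.125},
    {"dx": -0.135,"dy": -0.16},
  ],
)

```text
$.commands[0]: bad value
```

Emit:
jog_arm(
  commands=[
    {"dx": -0.03,"dy": -0.035},
    {"dx": -0.06,"dy": -0.07},
    {"dx": -0.09,"dy": -0.105},
    {"dx": -0.12,"dy": -0.14},
    {"dx": -0.15,"dy": -0.175},
  ],
)

```text
$.commands[0]: bad value
```

Emit:
jog_arm(
  commands=[
    {"dx": -0.03,"dy": -0.035},
    {"dx": -0.06,"dy": -0.07},
    {"dx": -0.09,"dy": -0.105},
    {"dx": -0.12,"dy": -0.14},
    {"dx": -0.15,"dy": -0.175},
  ],
)

```text
$.commands[0]: bad value
```

```bash
python3 -c "
from h import *
go(510,-231,230,-.385)"
```

```text
t 0.15 pos [182.2 571.3 303.1] yaw -0.3088 | d [-0.5561 -0.6647  0.074 ] r [-0.0014 -0.0001  0.0762] | j [ 1.18  0.13  1.49  0.    1.52 -0.09] gap 85.5 f [0.4 0.1 0.7]
```

Emit:
jog_arm(
  commands=[
    {"dx": -0.02,"dy": -0.025,"dz": 0,"rx": 0,"ry": 0,"rz": 0,"claw": 0.085},
    {"dx": -0.045,"dy": -0.06,"dz": 0,"rx": 0,"ry": 0,"rz": 0,"claw": 0.085},
    {"dx": -0.075,"dy": -0.09,"dz": 0,"rx": 0,"ry": 0,"rz": 0,"claw": 0.085},
    {"dx": -0.105,"dy": -0.125,"dz": 0,"rx": 0,"ry": 0,"rz": 0,"claw": 0.085},
    {"dx": -0.135,"dy": -0.16,"dz": 0,"rx": 0,"ry": 0,"rz": 0,"claw": 0.085},
  ],
)

```text
t: 0.65
position: [262.5, 376.5, 303.5]
eef_rot: [-0.0, 0.153, 0.988, -0.0]
ft_force: [2.1, 0.1, 1.2]
finger_gap: 85.3
grip_force: 0.0
```

Emit:
jog_arm(
  commands=[
    {"dx": -0.03,"dy": -0.035,"dz": 0,"rx": 0,"ry": 0,"rz": 0,"claw": 0.085},
    {"dx": -0.06,"dy": -0.07,"dz": 0,"rx": 0,"ry": 0,"rz": 0,"claw": 0.085},
    {"dx": -0.09,"dy": -0.105,"dz": 0,"rx": 0,"ry": 0,"rz": 0,"claw": 0.085},
    {"dx": -0.12,"dy": -0.14,"dz": 0,"rx": 0,"ry": 0,"rz": 0,"claw": 0.085},
    {"dx": -0.15,"dy": -0.175,"dz": 0,"rx": 0,"ry": 0,"rz": 0,"claw": 0.085},
  ],
)

```text
t: 1.15
position: [352.2, 164.1, 303.9]
eef_rot: [0.0, 0.154, 0.988, 0.0]
ft_force: [1.1, 0.0, 0.1]
finger_gap: 84.9
grip_force: 0.0
```

Emit:
jog_arm(
  commands=[
    {"dx": -0.03,"dy": -0.035,"dz": 0,"rx": 0,"ry": 0,"rz": 0,"claw": 0.085},
    {"dx": -0.06,"dy": -0.07,"dz": 0,"rx": 0,"ry": 0,"rz": 0,"claw": 0.085},
    {"dx": -0.09,"dy": -0.105,"dz": 0,"rx": 0,"ry": 0,"rz": 0,"claw": 0.085},
    {"dx": -0.12,"dy": -0.14,"dz": 0,"rx": 0,"ry": 0,"rz": 0,"claw": 0.085},
    {"dx": -0.15,"dy": -0.175,"dz": 0,"rx": 0,"ry": 0,"rz": 0,"claw": 0.085},
  ],
)

```text
t: 1.65
position: [442.0, -48.4, 303.8]
eef_rot: [0.0, 0.154, 0.988, 0.0]
ft_force: [1.2, 1.6, 0.7]
finger_gap: 85.1
grip_force: 0.0
```

```bash
python3 -c "
from h import *
go(510,-231,230,-.385)"
```

```text
t 1.65 pos [442.  -48.4 303.8] yaw -0.3091 | d [-0.1203 -0.1532  0.0738] r [0.0002 0.0003 0.0759] | j [-0.22 -0.3   1.9   0.    1.55 -1.49] gap 85.1 f [1.2 1.6 0.7]
```

Emit:
jog_arm(
  commands=[
    {"dx": -0.025,"dy": -0.03,"dz": 0.015,"rx": 0,"ry": 0,"rz": 0.015,"claw": 0.085},
    {"dx": -0.05,"dy": -0.065,"dz": 0.03,"rx": 0,"ry": 0,"rz": 0.03,"claw": 0.085},
    {"dx": -0.075,"dy": -0.095,"dz": 0.045,"rx": 0,"ry": 0,"rz": 0.045,"claw": 0.085},
    {"dx": -0.1,"dy": -0.125,"dz": 0.06,"rx": 0,"ry": 0,"rz": 0.06,"claw": 0.085},
    {"dx": -0.12,"dy": -0.153,"dz": 0.074,"rx": 0,"ry": 0,"rz": 0.076,"claw": 0.085},
  ],
)

```text
t: 2.15
position: [509.8, -230.5, 228.7]
eef_rot: [-0.0, 0.192, 0.981, 0.0]
ft_force: [0.1, 0.5, 0.3]
finger_gap: 85.1
grip_force: 0.0
```

Run:
```python
from h import *
from plant import snapshot
go(510,-231,90,-.385)
ci=camera_info("wrist");np.savez("w1.npz",**{k:np.array(v) for k,v in ci.items()})
im=snapshot("wrist")[:,:,::-1].copy();cv2.imwrite("pics/w1.png",im)
```

```text
t 2.15 pos [ 509.8 -230.5  228.7] yaw -0.3860 | d [-0.0005 -0.0004  0.1387] r [ 0.0001 -0.0005 -0.001 ] | j [-0.52  0.07  1.69 -0.    1.38 -1.7 ] gap 85.1 f [0.1 0.5 0.3]
```

View pics/w1.png

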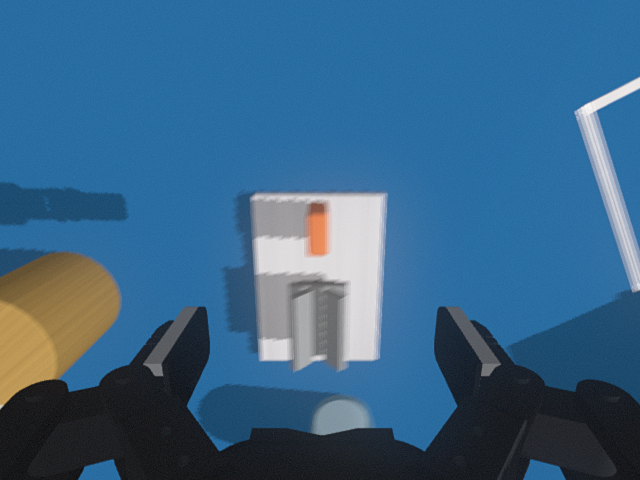

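Run:
```python
import h;from h import *
W=dict(np.load("w1.npz"));h.camera_info=lambda n:W
im=cv2.imread("pics/w1.png")
print("plate corners",[onz("wrist",c,10).round(1) for c in((251,195),(386,195),(380,360),(259,360))])
h_=cv2.cvtColor(im,cv2.COLOR_BGR2HSV);m=((h_[...,0]<14)&(h_[...,1]>180)&(h_[...,2]>90)).astype(np.uint8)
c=max(cv2.findContours(m,0,1)[0],key=cv2.contourArea);print(cv2.boundingRect(c))
p0=(560,-250,-.385)
p,e=rectfit(contour("wrist",im,10,(450,665,-350,-160),lambda r:(r[...,2]>90)),145,100,[557,-252,-.38]);print(org(p),p[2],e,"tab",org(p,-52.5))
for x,y in((510,-231),org(p,-52.5)):
  for dx,dy,z in((15,7,50),(15,-7,50),(-15,-7,50),(-15,7,50),(15,7,10),(15,-7,10),(-15,0,10)):
    c,s=np.cos(-.385),np.sin(-.385);print(proj("wrist",[x+c*dx-s*dy,y+s*dx+c*dy,z]).round(),end=' ')
  print()
print(proj("wrist",[509.8,-230.5,228.7-54]))
```

```text
plate corners [array([ 471.5, -271.4]), array([ 509.3, -177.6]), array([ 643. , -229.5]), array([ 604.2, -325.9])]Traceback (most recent call last):
  File "<stdin>", line 6, in <module>
ValueError: max() iterable argument is empty
```

Run:
```python
import h;from h import *
W=dict(np.load("w1.npz"));h.camera_info=lambda n:W
im=cv2.imread("pics/w1.png")
h_=cv2.cvtColor(im,cv2.COLOR_BGR2HSV);m=((h_[...,0]<18)&(h_[...,1]>150)).astype(np.uint8);m[:,:200]=0;m[300:]=0
c=max(cv2.findContours(m,0,1)[0],key=cv2.contourArea);print(cv2.boundingRect(c))
p,e=rectfit(contour("wrist",im,10,(450,665,-350,-160),lambda r:(r[...,2]>90)),145,100,[557,-252,-.38]);print(org(p),p[2],e,"tab",org(p,-52.5))
for x,y in((508.5,-231),org(p,-52.5)):
  for dx,dy,z in((15,7,50),(15,-7,50),(-15,-7,50),(-15,7,50),(15,7,10),(15,-7,10),(-15,0,10)):
    c,s=np.cos(-.385),np.sin(-.385);print(proj("wrist",[x+c*dx-s*dy,y+s*dx+c*dy,z]).round(),end=' ')
  print()
```

```text
(311, 214, 13, 40)
(np.float64(577.4791505778726), np.float64(-259.5915048583324)) -0.38300031166714016 1.5178364171762126 tab (np.float64(507.91308204951224), np.float64(-231.5636239268837))
[330. 256.] [309. 256.] [309. 213.] [330. 213.] [329. 239.] [311. 239.] [320. 201.] 
[328. 256.] [308. 256.] [307. 213.] [329. 213.] [328. 238.] [310. 238.] [319. 200.]
```

Emit:
jog_arm(
  commands=[
    {"dx": 0.001,"dy": -0.001,"dz": 0.04,"rx": 0,"ry": 0,"rz": 0,"claw": 0.06},
    {"dx": 0.001,"dy": -0.001,"dz": 0.08,"rx": 0,"ry": 0,"rz": 0,"claw": 0.05},
    {"dx": 0.001,"dy": -0.001,"dz": 0.11,"rx": 0,"ry": 0,"rz": 0,"claw": 0.04},
    {"dx": 0.001,"dy": -0.001,"dz": 0.13,"rx": 0,"ry": 0,"rz": 0,"claw": 0.04},
    {"dx": 0.001,"dy": -0.001,"dz": 0.14,"rx": 0,"ry": 0,"rz": 0,"claw": 0.04},
  ],
  newtons=40,
)

```text
t: 2.7
position: [506.7, -228.3, 87.0]
eef_rot: [-0.002, 0.191, 0.982, 0.001]
ft_force: [-0.4, 0.3, -0.4]
finger_gap: 39.8
grip_force: 0.0
```

Emit:
jog_arm(
  commands=[
    {"dx": 0,"dy": 0,"dz": 0,"rx": 0,"ry": 0,"rz": 0,"claw": 0.02},
    {"dx": 0,"dy": 0,"dz": 0,"rx": 0,"ry": 0,"rz": 0,"claw": 0.016},
    {"dx": 0,"dy": 0,"dz": 0,"rx": 0,"ry": 0,"rz": 0,"claw": 0.01},
    {"dx": 0,"dy": 0,"dz": 0,"rx": 0,"ry": 0,"rz": 0,"claw": 0.005},
    {"dx": 0,"dy": 0,"dz": 0,"rx": 0,"ry": 0,"rz": 0,"claw": 0.005},
  ],
)

```text
t: 3.2
position: [509.0, -229.7, 91.2]
eef_rot: [0.001, 0.191, 0.982, -0.0]
ft_force: [-1.1, -1.1, 3.8]
finger_gap: 13.5
grip_force: 41.8
```

Run:
```python
from h import *
c,s=np.cos(.105),np.sin(.105)
go(602-75*c,48.6-75*s,88,.105)
```

```text
t 3.20 pos [ 509.  -229.7   91.2] yaw -0.3848 | d [0.0845 0.2576 0.003 ] r [-0.0009  0.002  -0.4898] | j [-0.52  0.23  1.79 -0.    1.12 -1.7 ] gap 13.5 f [-1.1 -1.1  3.8]
```

Emit:
jog_arm(
  commands=[
    {"dx": 0,"dy": 0,"dz": 0,"rx": 0,"ry": 0,"rz": 0,"claw": 0.005},
    {"dx": 0,"dy": 0,"dz": 0,"rx": 0,"ry": 0,"rz": 0,"claw": 0.005},
    {"dx": 0,"dy": 0,"dz": 0,"rx": 0,"ry": 0,"rz": 0,"claw": 0.005},
  ],
)

```text
t: 3.5
position: [509.0, -229.7, 91.2]
eef_rot: [0.001, 0.191, 0.982, -0.0]
ft_force: [-2.4, -0.6, 7.0]
finger_gap: 13.5
grip_force: 42.2
```

Run:
```python
from h import *
c,s=np.cos(.105),np.sin(.105)
go(602-75*c,48.6-75*s,88,.105)
```

```text
t 3.50 pos [ 509.  -229.7   91.2] yaw -0.3848 | d [0.0845 0.2576 0.003 ] r [-0.0008  0.0019 -0.4898] | j [-0.52  0.23  1.79 -0.    1.12 -1.7 ] gap 13.5 f [-2.4 -0.6  7. ]
```

Emit:
jog_arm(
  commands=[
    {"dx": 0.003,"dy": 0.01,"dz": 0,"rx": 0,"ry": 0,"rz": -0.02,"claw": 0.005},
    {"dx": 0.009,"dy": 0.028,"dz": 0,"rx": 0,"ry": 0,"rz": -0.05,"claw": 0.005},
    {"dx": 0.016,"dy": 0.048,"dz": 0,"rx": 0,"ry": 0,"rz": -0.09,"claw": 0.005},
    {"dx": 0.023,"dy": 0.07,"dz": 0,"rx": 0,"ry": 0,"rz": -0.13,"claw": 0.005},
    {"dx": 0.03,"dy": 0.092,"dz": 0,"rx": 0,"ry": 0,"rz": -0.17,"claw": 0.005},
  ],
)

```text
t: 4.0
position: [516.0, -132.9, 91.2]
eef_rot: [0.001, 0.107, 0.994, -0.001]
ft_force: [0.5, -3.6, 3.8]
finger_gap: 13.6
grip_force: 42.1
```

Run:
```python
from h import *
c,s=np.cos(.105),np.sin(.105)
go(602-75*c,48.6-75*s,88,.105)
```

```text
t 4.00 pos [ 516.  -132.9   91.2] yaw -0.2139 | d [0.0257 0.1721 0.003 ] r [-0.0015  0.0027 -0.3189] | j [-0.35  0.16  1.86 -0.    1.11 -1.7 ] gap 13.6 f [ 0.5 -3.6  3.8]
```

Emit:
jog_arm(
  commands=[
    {"dx": 0.003,"dy": 0.02,"dz": 0,"rx": 0,"ry": 0,"rz": -0.04,"claw": 0.005},
    {"dx": 0.006,"dy": 0.04,"dz": 0,"rx": 0,"ry": 0,"rz": -0.08,"claw": 0.005},
    {"dx": 0.009,"dy": 0.06,"dz": 0,"rx": 0,"ry": 0,"rz": -0.12,"claw": 0.005},
    {"dx": 0.012,"dy": 0.08,"dz": 0,"rx": 0,"ry": 0,"rz": -0.16,"claw": 0.005},
    {"dx": 0.015,"dy": 0.1,"dz": 0,"rx": 0,"ry": 0,"rz": -0.2,"claw": 0.005},
  ],
)

```text
t: 4.5
position: [522.7, -31.7, 91.2]
eef_rot: [0.001, 0.007, 1.0, -0.001]
ft_force: [0.2, -4.3, 4.6]
finger_gap: 13.2
grip_force: 42.1
```

Run:
```python
from h import *
c,s=np.cos(.105),np.sin(.105)
go(602-75*c,48.6-75*s,88,.105)
```

```text
t 4.50 pos [522.7 -31.7  91.2] yaw -0.0135 | d [-0.0037  0.0725  0.0031] r [-0.0013  0.0025 -0.1185] | j [-0.16  0.14  1.89 -0.    1.11 -1.71] gap 13.2 f [ 0.2 -4.3  4.6]
```

Emit:
jog_arm(
  commands=[
    {"dx": -0.001,"dy": 0.02,"dz": 0,"rx": 0,"ry": 0,"rz": -0.03,"claw": 0.005},
    {"dx": -0.002,"dy": 0.04,"dz": 0,"rx": 0,"ry": 0,"rz": -0.06,"claw": 0.005},
    {"dx": -0.003,"dy": 0.055,"dz": 0,"rx": 0,"ry": 0,"rz": -0.09,"claw": 0.005},
    {"dx": -0.004,"dy": 0.067,"dz": 0,"rx": 0,"ry": 0,"rz": -0.11,"claw": 0.005},
    {"dx": -0.004,"dy": 0.0725,"dz": 0,"rx": 0,"ry": 0,"rz": -0.118,"claw": 0.005},
  ],
)

```text
t: 5.0
position: [527.9, 41.3, 91.2]
eef_rot: [0.001, -0.052, 0.999, -0.0]
ft_force: [0.5, -4.3, 6.4]
finger_gap: 13.5
grip_force: 42.4
```

Emit:
jog_arm(
  commands=[
    {"dx": 0,"dy": 0,"dz": 0,"rx": 0,"ry": 0,"rz": 0,"claw": 0.005},
    {"dx": 0,"dy": 0,"dz": 0,"rx": 0,"ry": 0,"rz": 0,"claw": 0.005},
    {"dx": 0,"dy": 0,"dz": 0,"rx": 0,"ry": 0,"rz": 0,"claw": 0.005},
  ],
)

```text
t: 5.3
position: [527.9, 41.5, 91.2]
eef_rot: [0.001, -0.052, 0.999, 0.001]
ft_force: [-0.2, 4.4, 5.0]
finger_gap: 13.5
grip_force: 42.3
```

Run:
```python
from h import *
from plant import snapshot
c,s=np.cos(.105),np.sin(.105)
go(602-75*c,48.6-75*s,88,.105)
o=[]
for n in("scene","side"):
    im=snapshot(n)[:,:,::-1].copy();cv2.imwrite(f"pics/{n}1.png",im)
    o.append(rect(n,im,0,490,690,-40,140,2))
cv2.imwrite("pics/s1.png",np.hstack(o))
```

```text
t 5.30 pos [527.9  41.5  91.2] yaw 0.1038 | d [ 0.0005 -0.0008  0.0032] r [ 0.0011  0.0028 -0.0012] | j [-0.02  0.15  1.87  0.    1.11 -1.69] gap 13.5 f [-0.2  4.4  5. ]
```

View pics/s1.png

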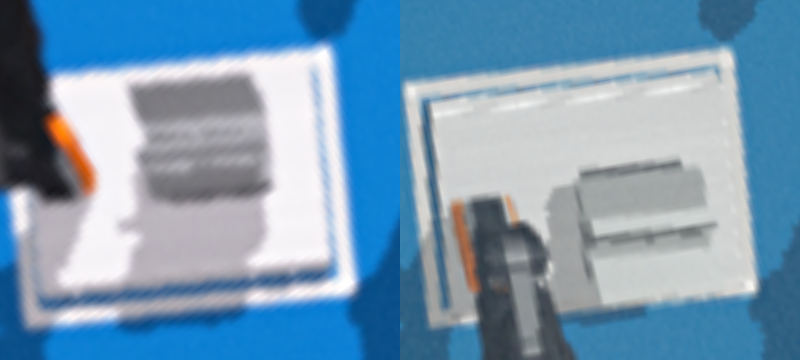

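Emit:
jog_arm(
  commands=[
    {"dx": 0,"dy": 0,"dz": 0,"rx": 0,"ry": 0,"rz": 0,"claw": 0.03},
    {"dx": 0,"dy": 0,"dz": 0,"rx": 0,"ry": 0,"rz": 0,"claw": 0.05},
    {"dx": 0,"dy": 0,"dz": 0,"rx": 0,"ry": 0,"rz": 0,"claw": 0.05},
    {"dx": 0,"dy": 0,"dz": -0.02,"rx": 0,"ry": 0,"rz": 0,"claw": 0.05},
    {"dx": 0,"dy": 0,"dz": -0.05,"rx": 0,"ry": 0,"rz": 0,"claw": 0.05},
  ],
)

```text
t: 5.9
position: [524.7, 40.5, 137.9]
eef_rot: [-0.003, -0.051, 0.999, 0.0]
ft_force: [0.5, -0.3, -0.8]
finger_gap: 49.9
grip_force: 0.0
```

Emit:
jog_arm(
  commands=[
    {"dx": 0,"dy": 0,"dz": -0.04,"rx": 0,"ry": 0,"rz": 0,"claw": 0.085},
    {"dx": 0,"dy": 0,"dz": -0.08,"rx": 0,"ry": 0,"rz": 0,"claw": 0.085},
    {"dx": 0,"dy": 0,"dz": -0.1,"rx": 0,"ry": 0,"rz": 0,"claw": 0.085},
    {"dx": 0,"dy": 0,"dz": -0.11,"rx": 0,"ry": 0,"rz": 0,"claw": 0.085},
    {"dx": 0,"dy": 0,"dz": -0.11,"rx": 0,"ry": 0,"rz": 0,"claw": 0.085},
  ],
)

```text
t: 6.4
position: [527.3, 40.5, 251.0]
eef_rot: [0.001, -0.052, 0.999, -0.0]
ft_force: [-0.1, -0.0, 0.8]
finger_gap: 85.5
grip_force: 0.0
```

Run:
```python
import h;from h import *
from plant import snapshot
go(570,246,230,.0)
W={k:np.array(v) for k,v in camera_info("wrist").items()};im=snapshot("wrist")[:,:,::-1].copy();cv2.imwrite("pics/w2.png",im)
sc=snapshot("scene")[:,:,::-1].copy();cv2.imwrite("pics/scene2.png",sc)
p,e=rectfit(contour("scene",sc,10,(500,672,-35,135),lambda r:(r.min(2)>150)),145,100,[579,46,.1]);print("scene",org(p),p[2],e)
h.camera_info=lambda n:W
np.savez("w2.npz",**W)
for z,L,Wd in((0,165,122),):
    p,e=rectfit(contour("wrist",im,z,(480,690,-45,145),lambda r:(r.min(2)>100)),L,Wd,[579,46,.1]);print("outline",org(p),p[2],e)
o=rect("wrist",im,10,480,680,-50,150,3);cv2.imwrite("pics/w2r.png",o)
```

```text
t 6.40 pos [527.3  40.5 251. ] yaw 0.1031 | d [-0.0635  0.2     0.0211] r [-0.0002  0.0022  0.1031] | j [-0.02 -0.03  1.75 -0.    1.42 -1.69] gap 85.5 f [-0.1 -0.   0.8]
scene (np.float64(610.8765188549213), np.float64(38.37865998649641)) 0.1538572792017216 9.34547437575365
outline (np.float64(601.0648842498695), np.float64(49.07867793865621)) 0.1070492884659849 0.43529699052743354
```

View pics/w2r.png

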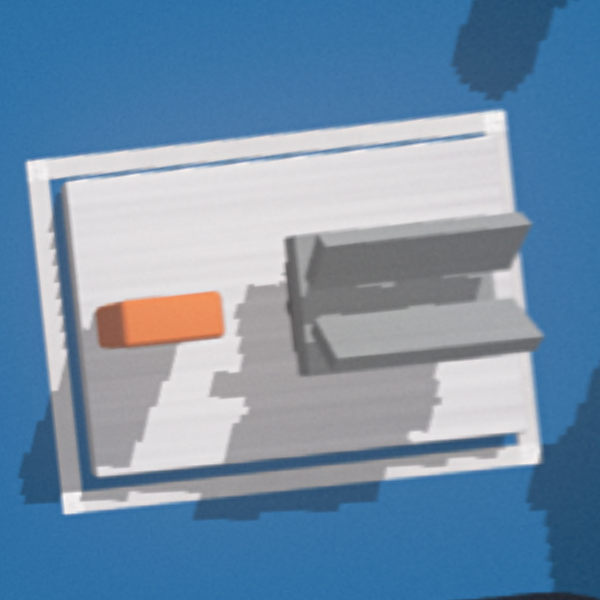

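Emit:
jog_arm(
  commands=[
    {"dx": -0.013,"dy": 0.04,"dz": 0,"rx": 0,"ry": 0,"rz": 0.03,"claw": 0.085},
    {"dx": -0.026,"dy": 0.08,"dz": 0,"rx": 0,"ry": 0,"rz": 0.06,"claw": 0.085},
    {"dx": -0.04,"dy": 0.12,"dz": 0,"rx": 0,"ry": 0,"rz": 0.09,"claw": 0.085},
    {"dx": -0.053,"dy": 0.165,"dz": 0,"rx": 0,"ry": 0,"rz": 0.1,"claw": 0.085},
    {"dx": -0.06,"dy": 0.195,"dz": 0,"rx": 0,"ry": 0,"rz": 0.1,"claw": 0.085},
  ],
)

```text
t: 7.0
position: [565.4, 243.2, 246.9]
eef_rot: [-0.002, -0.002, 1.0, -0.0]
ft_force: [-0.6, -0.3, 0.5]
finger_gap: 85.3
grip_force: 0.0
```

Emit:
jog_arm(
  commands=[
    {"dx": 0,"dy": 0,"dz": 0,"rx": 0,"ry": 0,"rz": 0,"claw": 0.085},
    {"dx": 0,"dy": 0,"dz": 0,"rx": 0,"ry": 0,"rz": 0,"claw": 0.085},
  ],
)

```text
t: 7.2
position: [565.2, 241.1, 247.2]
eef_rot: [-0.002, -0.002, 1.0, -0.001]
ft_force: [-0.1, 0.0, -1.0]
finger_gap: 84.7
grip_force: 0.0
```

Run:
```python
import h;from h import *
from plant import snapshot
go(570,246,230,.0)
W={k:np.array(v) for k,v in camera_info("wrist").items()};im=snapshot("wrist")[:,:,::-1].copy();cv2.imwrite("pics/w3.png",im)
np.savez("w3.npz",**W);h.camera_info=lambda n:W
o=rect("wrist",im,40,490,650,170,320,4);cv2.imwrite("pics/w3r.png",o)
```

```text
t 7.20 pos [565.2 241.1 247.2] yaw 0.0049 | d [-0.0048  0.0049  0.0171] r [-0.0017 -0.0039  0.0049] | j [ 0.32  0.2   1.51 -0.    1.43 -1.26] gap 84.7 f [-0.1  0.  -1. ]
```

View pics/w3r.png

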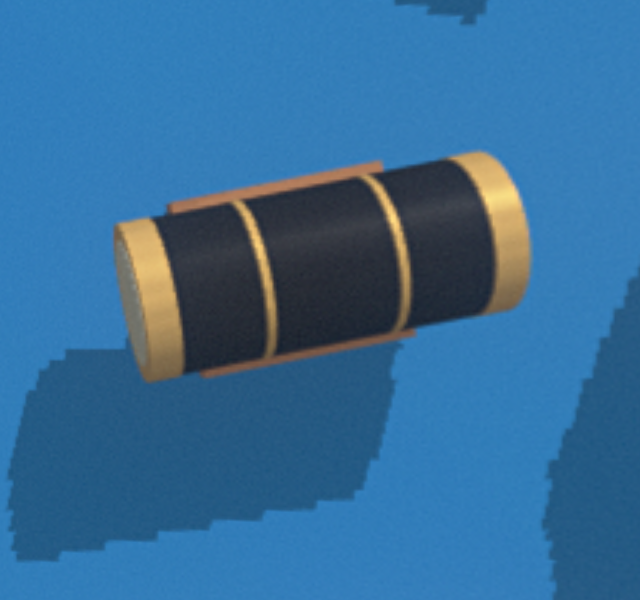

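Run:
```python
from h import *
go(567.5,253,104,.188)
print(proj("scene",[567.5,253,40]),proj("side",[567.5,253,40]))
```

```text
t 7.25 pos [565.5 240.3 247.7] yaw 0.0036 | d [-0.0025  0.013   0.1437] r [-0.0012 -0.0034 -0.1844] | j [ 0.32  0.2   1.51 -0.    1.43 -1.26] gap 85.0 f [-0.1 -1.  -0.3]
[380.90381278 193.42382079] [248.34708111 346.24348891]
```

Emit:
jog_arm(
  commands=[
    {"dx": -0.001,"dy": 0.006,"dz": 0.02,"rx": 0,"ry": 0,"rz": -0.07,"claw": 0.08},
    {"dx": -0.0025,"dy": 0.013,"dz": 0.05,"rx": 0,"ry": 0.0,"rz": -0.14,"claw": 0.075},
    {"dx": -0.0025,"dy": 0.013,"dz": 0.07,"rx": 0,"ry": 0,"rz": -0.184,"claw": 0.07},
    {"dx": -0.0025,"dy": 0.013,"dz": 0.07,"rx": 0,"ry": 0,"rz": -0.184,"claw": 0.07},
    {"dx": -0.0025,"dy": 0.013,"dz": 0.07,"rx": 0,"ry": 0,"rz": -0.184,"claw": 0.07},
  ],
  newtons=60,
)

```text
t: 7.75
position: [568.6, 252.5, 179.6]
eef_rot: [-0.001, -0.092, 0.996, -0.0]
ft_force: [0.3, -0.1, 0.9]
finger_gap: 70.2
grip_force: 0.0
```

Run:
```python
from h import *
go(567.5,253,104,.188)
```

```text
t 7.75 pos [568.6 252.5 179.6] yaw 0.1844 | d [0.0009 0.0007 0.0756] r [-0.0005 -0.0015 -0.0036] | j [ 0.34  0.28  1.55 -0.    1.31 -1.42] gap 70.2 f [ 0.3 -0.1  0.9]
```

Emit:
jog_arm(
  commands=[
    {"dx": 0.001,"dy": 0.0005,"dz": 0.03,"rx": 0,"ry": 0,"rz": 0,"claw": 0.07},
    {"dx": 0.001,"dy": 0.0005,"dz": 0.06,"rx": 0,"ry": 0,"rz": -0.004,"claw": 0.07},
    {"dx": 0.001,"dy": 0.0005,"dz": 0.075,"rx": 0,"ry": 0,"rz": -0.004,"claw": 0.07},
    {"dx": 0.001,"dy": 0.0005,"dz": 0.0755,"rx": 0,"ry": 0,"rz": -0.004,"claw": 0.07},
    {"dx": 0.001,"dy": 0.0005,"dz": 0.0755,"rx": 0,"ry": 0,"rz": -0.004,"claw": 0.06},
  ],
)

```text
t: 8.25
position: [568.5, 254.1, 105.8]
eef_rot: [0.001, -0.095, 0.995, 0.0]
ft_force: [-0.1, -0.5, 0.1]
finger_gap: 60.3
grip_force: 0.0
```

Emit:
jog_arm(
  commands=[
    {"dx": 0,"dy": 0,"dz": 0,"rx": 0,"ry": 0,"rz": 0,"claw": 0.048},
    {"dx": 0,"dy": 0,"dz": 0,"rx": 0,"ry": 0,"rz": 0,"claw": 0.04},
    {"dx": 0,"dy": 0,"dz": 0,"rx": 0,"ry": 0,"rz": 0,"claw": 0.03},
    {"dx": 0,"dy": 0,"dz": 0,"rx": 0,"ry": 0,"rz": 0,"claw": 0.03},
    {"dx": 0,"dy": 0,"dz": 0,"rx": 0,"ry": 0,"rz": 0,"claw": 0.03},
  ],
)

```text
t: 8.75
position: [569.5, 253.1, 107.3]
eef_rot: [0.002, -0.095, 0.995, -0.001]
ft_force: [-1.5, -8.1, 8.5]
finger_gap: 37.8
grip_force: 59.8
```

Run:
```python
from h import *
from plant import snapshot
go(567.5,253,104,.188)
```

```text
t 8.75 pos [569.5 253.1 107.3] yaw 0.1908 | d [0.002  0.0003 0.0033] r [-0.0019  0.0035  0.0028] | j [ 0.34  0.36  1.59 -0.    1.18 -1.42] gap 37.8 f [-1.5 -8.1  8.5]
```

Emit:
jog_arm(
  commands=[
    {"dx": 0,"dy": 0,"dz": 0,"rx": 0,"ry": 0,"rz": 0,"claw": 0.052},
    {"dx": 0,"dy": 0,"dz": 0,"rx": 0,"ry": 0,"rz": 0,"claw": 0.052},
    {"dx": 0.001,"dy": -0.001,"dz": 0.003,"rx": 0,"ry": 0,"rz": 0,"claw": 0.052},
    {"dx": 0.001,"dy": -0.001,"dz": 0.005,"rx": 0,"ry": 0,"rz": 0,"claw": 0.052},
    {"dx": 0.001,"dy": -0.001,"dz": 0.005,"rx": 0,"ry": 0,"rz": 0,"claw": 0.052},
  ],
)

```text
t: 9.25
position: [566.4, 252.9, 98.6]
eef_rot: [-0.001, -0.096, 0.995, -0.0]
ft_force: [-0.2, -0.4, -0.1]
finger_gap: 52.0
grip_force: 0.0
```

Emit:
jog_arm(
  commands=[
    {"dx": 0,"dy": 0,"dz": 0,"rx": 0,"ry": 0,"rz": 0,"claw": 0.052},
    {"dx": 0,"dy": 0,"dz": 0,"rx": 0,"ry": 0,"rz": 0,"claw": 0.045},
  ],
)

```text
t: 9.45
position: [566.9, 253.0, 99.3]
eef_rot: [-0.0, -0.095, 0.995, 0.0]
ft_force: [0.1, 0.1, 0.3]
finger_gap: 45.2
grip_force: 0.0
```

Emit:
jog_arm(
  commands=[
    {"dx": 0,"dy": 0,"dz": 0,"rx": 0,"ry": 0,"rz": 0,"claw": 0.04},
    {"dx": 0,"dy": 0,"dz": 0,"rx": 0,"ry": 0,"rz": 0,"claw": 0.03},
    {"dx": 0,"dy": 0,"dz": 0,"rx": 0,"ry": 0,"rz": 0,"claw": 0.03},
    {"dx": 0,"dy": 0,"dz": 0,"rx": 0,"ry": 0,"rz": 0,"claw": 0.03},
  ],
)

```text
t: 9.85
position: [567.2, 252.5, 99.9]
eef_rot: [0.0, -0.095, 0.995, -0.0]
ft_force: [-0.7, -5.6, 5.8]
finger_gap: 38.1
grip_force: 60.5
```

Emit:
jog_arm(
  commands=[
    {"dx": 0,"dy": 0,"dz": -0.008,"rx": 0,"ry": 0,"rz": 0,"claw": 0.03},
    {"dx": 0,"dy": 0,"dz": -0.025,"rx": 0,"ry": 0,"rz": 0,"claw": 0.03},
    {"dx": 0,"dy": 0,"dz": -0.05,"rx": 0,"ry": 0,"rz": 0,"claw": 0.03},
    {"dx": 0,"dy": 0,"dz": -0.075,"rx": 0,"ry": 0,"rz": 0,"claw": 0.03},
    {"dx": 0,"dy": 0,"dz": -0.085,"rx": 0,"ry": 0,"rz": 0,"claw": 0.03},
  ],
)

```text
t: 10.35
position: [568.4, 253.9, 188.9]
eef_rot: [0.003, -0.096, 0.995, 0.001]
ft_force: [1.1, 0.9, -1.6]
finger_gap: 38.3
grip_force: 60.5
```

Run:
```python
from h import *
go(601.3,50,185,.106)
```

```text
t 10.35 pos [568.4 253.9 188.9] yaw 0.1915 | d [ 0.0066 -0.2064  0.0036] r [0.0015 0.0056 0.0855] | j [ 0.34  0.26  1.55  0.    1.32 -1.42] gap 38.3 f [ 1.1  0.9 -1.6]
```

Emit:
jog_arm(
  commands=[
    {"dx": 0.001,"dy": -0.03,"dz": 0,"rx": 0,"ry": 0,"rz": 0.015,"claw": 0.03},
    {"dx": 0.002,"dy": -0.07,"dz": 0,"rx": 0,"ry": 0,"rz": 0.03,"claw": 0.03},
    {"dx": 0.004,"dy": -0.115,"dz": 0,"rx": 0,"ry": 0,"rz": 0.05,"claw": 0.03},
    {"dx": 0.005,"dy": -0.16,"dz": 0,"rx": 0,"ry": 0,"rz": 0.07,"claw": 0.03},
    {"dx": 0.0065,"dy": -0.19,"dz": 0,"rx": 0,"ry": 0.0,"rz": 0.085,"claw": 0.03},
  ],
)

```text
t: 10.85
position: [596.8, 62.6, 184.6]
eef_rot: [0.0, -0.052, 0.999, -0.0]
ft_force: [-0.0, 0.9, -1.3]
finger_gap: 38.0
grip_force: 60.6
```

Emit:
jog_arm(
  commands=[
    {"dx": 0,"dy": -0.0155,"dz": 0,"rx": 0,"ry": 0,"rz": 0,"claw": 0.03},
    {"dx": 0,"dy": -0.0155,"dz": 0,"rx": 0,"ry": 0,"rz": 0,"claw": 0.03},
    {"dx": 0,"dy": -0.0155,"dz": 0,"rx": 0,"ry": 0,"rz": 0,"claw": 0.03},
    {"dx": 0,"dy": -0.0155,"dz": 0,"rx": 0,"ry": 0,"rz": 0,"claw": 0.03},
  ],
)

```text
t: 11.25
position: [598.1, 51.1, 184.4]
eef_rot: [-0.0, -0.054, 0.999, 0.0]
ft_force: [-0.2, 0.3, -1.5]
finger_gap: 38.4
grip_force: 60.6
```

Run:
```python
import h;from h import *
from plant import snapshot
go(601.3,50,128,.106)
W={k:np.array(v) for k,v in camera_info("wrist").items()};im=snapshot("wrist")[:,:,::-1].copy();cv2.imwrite("pics/w4.png",im)
si=snapshot("side")[:,:,::-1].copy();cv2.imwrite("pics/side4.png",si)
h.camera_info=lambda n:W
print(proj("wrist",[601.3,50,52]))
cv2.imwrite("pics/w4v.png",np.hstack([cv2.resize(im[100:,120:520],(400,380)),cv2.resize(si[200:330,190:327],(400,380),interpolation=2)]))
```

```text
t 11.25 pos [598.1  51.1 184.4] yaw 0.1076 | d [-0.003  -0.0015  0.0564] r [ 0.0006 -0.0001  0.0016] | j [-0.    0.22  1.61  0.    1.31 -1.68] gap 38.4 f [-0.2  0.3 -1.5]
[316.98550824 266.04141221]
```

View pics/w4v.png

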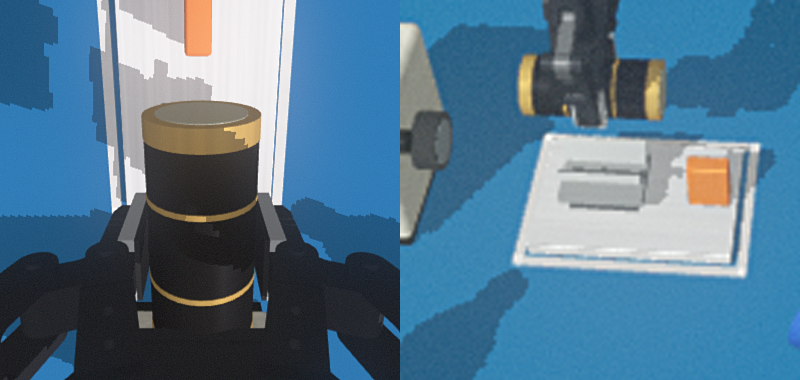

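Emit:
jog_arm(
  commands=[
    {"dx": -0.003,"dy": -0.001,"dz": 0.01,"rx": 0,"ry": 0,"rz": 0.001,"claw": 0.03},
    {"dx": -0.003,"dy": -0.001,"dz": 0.025,"rx": 0,"ry": 0,"rz": 0.001,"claw": 0.03},
    {"dx": -0.003,"dy": -0.001,"dz": 0.04,"rx": 0,"ry": 0,"rz": 0.001,"claw": 0.03},
    {"dx": -0.003,"dy": -0.001,"dz": 0.05,"rx": 0,"ry": 0,"rz": 0.001,"claw": 0.03},
    {"dx": -0.003,"dy": -0.001,"dz": 0.054,"rx": 0,"ry": 0,"rz": 0.001,"claw": 0.03},
  ],
)

```text
t: 11.85
position: [599.9, 49.1, 127.6]
eef_rot: [-0.002, -0.053, 0.999, 0.0]
ft_force: [0.4, -0.9, -0.8]
finger_gap: 38.0
grip_force: 60.6
```

Emit:
jog_arm(
  commands=[
    {"dx": 0,"dy": 0,"dz": 0,"rx": 0,"ry": 0,"rz": 0,"claw": 0.03},
    {"dx": 0,"dy": 0,"dz": 0,"rx": 0,"ry": 0,"rz": 0,"claw": 0.03},
    {"dx": 0,"dy": 0,"dz": 0,"rx": 0,"ry": 0,"rz": 0,"claw": 0.03},
  ],
)

```text
t: 12.15
position: [602.0, 49.0, 131.3]
eef_rot: [0.001, -0.053, 0.999, -0.0]
ft_force: [0.2, -0.0, -1.3]
finger_gap: 37.9
grip_force: 60.6
```

Run:
```python
from h import *
go(601.3,50,115,.106)
```

```text
t 12.15 pos [602.   49.  131.3] yaw 0.1052 | d [0.0006 0.001  0.0163] r [-0.0002  0.0015 -0.0008] | j [-0.    0.28  1.64  0.    1.22 -1.68] gap 37.9 f [ 0.2 -0.  -1.3]
```

Press slowly, watching force and z.

Emit:
jog_arm(
  commands=[
    {"dx": 0,"dy": 0.0005,"dz": 0.002,"rx": 0,"ry": 0,"rz": 0,"claw": 0.03},
    {"dx": 0,"dy": 0.0005,"dz": 0.004,"rx": 0,"ry": 0,"rz": 0,"claw": 0.03},
    {"dx": 0,"dy": 0.0005,"dz": 0.006,"rx": 0,"ry": 0,"rz": 0,"claw": 0.03},
    {"dx": 0,"dy": 0.0005,"dz": 0.008,"rx": 0,"ry": 0,"rz": 0,"claw": 0.03},
    {"dx": 0,"dy": 0.0005,"dz": 0.008,"rx": 0,"ry": 0,"rz": 0,"claw": 0.03},
  ],
)

```text
t: 12.65
position: [601.4, 49.5, 122.4]
eef_rot: [0.0, -0.053, 0.999, -0.0]
ft_force: [-0.4, -0.1, 1.6]
finger_gap: 38.2
grip_force: 60.7
```

Emit:
jog_arm(
  commands=[
    {"dx": 0,"dy": 0,"dz": 0.002,"rx": 0,"ry": 0,"rz": 0,"claw": 0.03},
    {"dx": 0,"dy": 0,"dz": 0.004,"rx": 0,"ry": 0,"rz": 0,"claw": 0.03},
    {"dx": 0,"dy": 0,"dz": 0.004,"rx": 0,"ry": 0,"rz": 0,"claw": 0.03},
    {"dx": 0,"dy": 0,"dz": 0.004,"rx": 0,"ry": 0,"rz": 0,"claw": 0.03},
  ],
)

```text
t: 13.05
position: [601.6, 49.5, 118.8]
eef_rot: [0.0, -0.053, 0.999, -0.0]
ft_force: [-0.6, 0.5, 3.5]
finger_gap: 38.2
grip_force: 60.9
```

Emit:
jog_arm(
  commands=[
    {"dx": 0,"dy": 0,"dz": 0.002,"rx": 0,"ry": 0,"rz": 0,"claw": 0.03},
    {"dx": 0,"dy": 0,"dz": 0.003,"rx": 0,"ry": 0,"rz": 0,"claw": 0.03},
    {"dx": 0,"dy": 0,"dz": 0.003,"rx": 0,"ry": 0,"rz": 0,"claw": 0.03},
    {"dx": 0,"dy": 0,"dz": 0.003,"rx": 0,"ry": 0,"rz": 0,"claw": 0.03},
  ],
)

```text
t: 13.45
position: [601.7, 49.5, 115.8]
eef_rot: [0.0, -0.053, 0.999, -0.0]
ft_force: [-1.0, -1.3, 7.1]
finger_gap: 38.0
grip_force: 61.1
```

Emit:
jog_arm(
  commands=[
    {"dx": 0,"dy": 0,"dz": 0.001,"rx": 0,"ry": 0,"rz": 0,"claw": 0.03},
    {"dx": 0,"dy": 0,"dz": 0.002,"rx": 0,"ry": 0,"rz": 0,"claw": 0.03},
    {"dx": 0,"dy": 0,"dz": 0.002,"rx": 0,"ry": 0,"rz": 0,"claw": 0.03},
    {"dx": 0,"dy": 0,"dz": 0.002,"rx": 0,"ry": 0,"rz": 0,"claw": 0.03},
    {"dx": 0,"dy": 0,"dz": 0.002,"rx": 0,"ry": 0,"rz": 0,"claw": 0.03},
  ],
)

```text
t: 13.95
position: [601.7, 49.5, 114.0]
eef_rot: [0.0, -0.053, 0.999, -0.0]
ft_force: [-1.4, -0.8, 7.7]
finger_gap: 38.6
grip_force: 61.2
```

Run:
```python
import h;from h import *
from plant import snapshot,monitor
f=[]
for i in range(8):
    si=snapshot("side");f.append(monitor.observe()["ft_force"])
print(np.mean(f,0),np.std(f,0))
go(601.3,50,113,.106)
si=si[:,:,::-1].copy();sc=snapshot("scene")[:,:,::-1]
cv2.imwrite("pics/f.png",np.hstack([cv2.resize(sc[200:300,290:410],(400,333),interpolation=2),cv2.resize(si[220:320,210:330],(400,333),interpolation=2)]))
```

```text
[-1.62681075 -0.2906866   7.44311048] [0.37076435 0.56220628 0.5914972 ]
t 14.35 pos [601.7  49.6 114. ] yaw 0.1052 | d [0.0003 0.0005 0.001 ] r [-0.0001  0.0009 -0.0008] | j [-0.    0.31  1.65 -0.    1.19 -1.68] gap 38.1 f [-2.2 -0.1  7.4]
```

View pics/f.png

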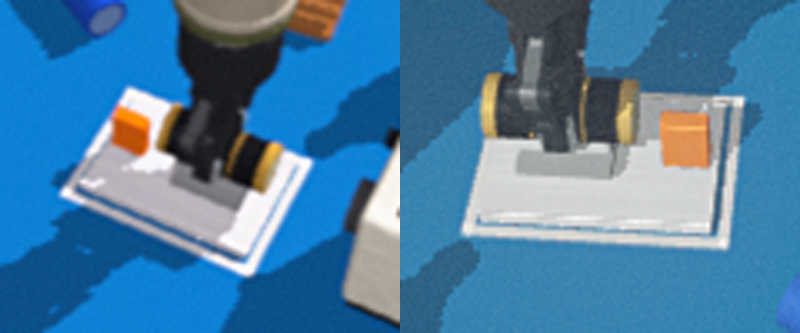

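```bash
python3 -c "
from plant import workorder
print(workorder.close_job())"
```

```text
the job is handed in; nothing more can be done
None
```

The job is handed in, but no verdict came back. My measurements put the sled square in the outline, within about 2 mm. The barrel is centred in the V and held pressed at about 7.4 N, which I estimate sinks the cradle about 9 of its 12 mm.

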